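# Zero the checking fixture and present the cast lever

## Task

First turn the black knob of the checking fixture's dial anticlockwise until its peak pointer is fully back at the zero stop. Then grip the cast lever across its arm at its balance point, lift it, and hold it level over the fixture, hub over the post and small end over the rest, with the underside of the hub about 4 cm above the top of the post; the program finishes while still holding it there. The lever must not touch the fixture, and everything else on the bench stays where it lies.

Things in the scene. Friction and masses are not known exactly. Their poses are not given: they have to be found in the camera images.
- fixture: the checking fixture, bolted down: a 16 mm thick T-shaped dark steel plate. Origin under it, at z = 0 on the bench. Along its own x runs the 260 x 80 mm bar (middle at y = +55 mm) that carries the post (x = -60 mm) and the rest (x = +120 mm); a 100 mm wide tongue towards -y carries a round grey dial housing of 88 mm diameter, its middle at x = 0, y = -55 mm and its white face 38 mm above the bench
- fixture_post (a point): middle of the top of the post, 50 mm above the bench: a 19 mm diameter, 20 mm tall pin on a 48 mm diameter collar whose top is 30 mm above the bench. The hub of the lever belongs over it
- fixture_rest (a point): middle of the top of the rest, a 30 mm diameter round steel pad 30 mm above the bench and 180 mm from the post. The small end of the lever belongs over it
- reset (a joint): angle of the reset knob, rad, that carries the peak pointer: 0 at the zero stop (a hard stop), growing clockwise seen from above, to 2.0. So it is turned anticlockwise to reset. It starts somewhere from 0.5 to 1.35, takes about 0.04 N m to turn and stays where it is left
- reset_grip (a point): grip point of the reset knob, on its upright axis, 70.5 mm above the bench: a black upright bar 38 mm long, 14 mm thick, its top 7 mm above this point and its foot (on a 40 mm disc) 23 mm below it. At joint value 0 the bar lies along the fixture's own x axis, its pointer towards -x; at value q it is turned by q clockwise from there
- lever_balance (a point): balance point of the cast aluminium lever (about 0.4 kg, lying flat on the bench), in the middle of its arm's section, 26 mm above its underside, 54 mm from the hub's axis towards the small end. The arm is 18 mm wide and 16 mm tall there (18 to 34 mm above the underside) with free space below. x axis along the arm from hub to small end, z up
- lever_hub (a point): centre of the underside of the lever's hub: a 52 mm diameter, 44 mm tall upright cylinder with a 22 mm bore
- lever_tip (a point): centre of the underside of the lever's small end: a 26 mm diameter, 34 mm tall round boss, 180 mm from the hub's axis. The lever lies on the undersides of hub and boss
- lever: the whole lever, origin at the same point as lever_hub, x along the arm to the small end, z up
- spare_link: bystander: aluminium link with two equal round ends, 134 mm long, 34 mm wide, 26 mm tall; origin under its middle. Not to be moved
- bushing: bystander: brass ring, 36 mm diameter, 25 mm tall; origin under its middle. Not to be moved
- hammer: bystander: hammer lying on the bench. Not to be moved
- wrench: bystander: wrench lying on the bench. Not to be moved
- screwdriver: bystander: screwdriver lying on the bench. Not to be moved
Not all that is in view belongs to the job. What is shaped like the lever but yellow is not meant.

How it is judged:
By the outcome, as a careful person would: the job done as asked, in the order asked, and still so for the second after the job is handed in, while the arm keeps its last pose, push and grip.
It also fails if it takes over 51 s, if anything falls off the work surface, if the arm or the gripper's body presses on something with over 40 N, if the wrist force passes 120 N, or if a joint passes its speed limit or range.

## Robot

A 6-joint arm with a two-finger parallel gripper is mounted at the origin on the work surface. World frame = base frame: x ahead of the robot, y to its left, z up, the work surface at z = 0. Lengths are in m, angles in rad, forces in N, time in s.
With the tool pointing down it reaches from about 0.3 to 0.775 m from the base axis. Payload 14.6 kg.
Tool frame: the origin (TCP) lies at the very end of the fingers, on their centre line; the grasp point (between the pads) lies 19 mm behind it; y points along the fingers, z is the direction in which the jaws open and shut, and the axes are right-handed (so a half turn about y gives the same grasp; the last joint's range is limited). The gripper opens to 94 mm and grips with 3 to 60 N. Pads are 16 mm wide; open, the fingers measure 119 mm over their backs; the gripper's body (75 mm by 177 mm) begins 78 mm behind the grasp point.
Start: joints at [1.244, 0.3, 1.521, -0, 1.321, -0.067], TCP at [0.141, 0.532, 0.205] pointing down, gripper open.
Joint ranges: [-3.03, 3.03], [-0.79, 2.21], [0.23, 2.52], [-1.04, 4.18], [0, 3.07], [-2.55, 2.55]. Speed limits (rad/s): [2.22, 2.22, 2.57, 3.14, 3.14, 3.14].

## Interface

Orientations are given as [roll, pitch, yaw] about the fixed x, y, z axes, in that order (R = Rz(yaw) Ry(pitch) Rx(roll)).
In Python, from station import get_obs, camera, hand_in, masks_of gives the robot as it stands.
- The arm moves only by the shell command python3 -m jog 'ROWS' [FORCE]. ROWS is text: rows parted by semicolons, each of 7 numbers parted by spaces: the shift along the world's x, y, z in mm, then the turn, a rotation vector about the world's x, y, z in degrees, then the closure, from 0 (fully open) to 1 (shut). A call has 1 to 10 rows; each row is the pose to reach, as a shift and turn from the pose measured when the call began; what a row does not reach only later rows make up. A row lasts 1/12 s, in which the tool goes at most 41.7 mm and 7.16 degrees, less where a joint would pass 70% of its speed; a pose out of reach is approached as far as the arm can. A call with a gripper value outside its range is refused whole. The fingers move at their own pace and stop on an object; FORCE is the grip in N (left out, the last holds). Time passes only in rows, so rows that repeat a pose let the fingers close. It gives the time, the measured TCP pose, the force and the opening at its end, in the units of the state.
- get_obs(): the state, without advancing time (a new reading comes with each control period).
- camera(name): name is "side" or "top"; returns a dict with "img" (480x640x3 uint8, red, green, blue), "range_z" (480x640 float32, m along the optical axis (not along the pixel's ray), 0 where there is no reading), "fx", "fy", "cx", "cy" (pixels), "rvec" (rotation vector, rad) and "tvec" (3), from world to camera coordinates, as OpenCV has them. Camera axes: x right, y down, z forward; pixel columns grow to the right and rows downward; lengths in m; the calibration is good to about 2 mm. A picture is of the moment at which its call begins.
- hand_in(): hands the job in, once; it reports no verdict.
Trained networks look in the newest picture that a camera, given by its name, has taken for a name from the list of things; names that differ only in an ending like _2 or _b are one class to them, and where a whole thing is asked for, a point or a joint stands for the part that bears it (a point fixed in the world has none). Each returns a list of dicts, best first, with "conf" (0 to 1); they miss things now and then, are a little off and sometimes report something else, mostly with a low value. They report only what shows in the picture. A call takes as long as a camera call. They do not tell look-alikes from the thing itself.
- masks_of(thing, camera): "mask" (480x640 bool, what is visible of it) and "extent" ([left, top, right, bottom] in pixels, round what is visible of it).
The state is a dict: "time_s": time; "qpos": joint angles; "joint_vel": joint speeds; "tau": joint torques, N m; "ee_pos": TCP position; "eef_rot": TCP orientation; "force": force on the tool from outside, world axes, zero at the start; "moment": the same for the moment, N m; "grip_width": finger opening in m.
Only numpy, scipy, OpenCV 4.12 (cv2) and the standard library are available. Lean on these libraries where they do the work, as an engineer would, in place of code of your own. Each camera call takes 0.05 s, during which the arm holds its last target.

## Working session

There is one attempt and no reset: what is moved stays moved. The work goes in short steps, Python scripts to look and compute and a shell command to move; the robot and the scene stay as the last step left them, time stands still between calls to the robot, and variables do not carry over. Pictures are saved under pics/ and viewed, and the job is handed in when it is done.

```bash
ls; mkdir -p pics; python3 - <<'E'
from station import get_obs,camera,masks_of
import cv2,numpy as np
o=get_obs(); print(o)
for n in("side","top"):
    c=camera(n); cv2.imwrite(f"pics/{n}0.png",c["img"][:,:,::-1]); np.savez(f"{n}0.npz",**c)
    print(n,c["fx"],c["fy"],c["cx"],c["cy"],c["rvec"],c["tvec"])
    for t in["fixture","lever","reset","spare_link","bushing","hammer","wrench","screwdriver"]:
        for m in masks_of(t,n): print(t,round(m["conf"],2),m["extent"],m["mask"].sum())
E
```

```text
pics
{'time_s': 0.0, 'qpos': array([ 1.24437517e+00,  3.00498560e-01,  1.52160573e+00, -8.33523432e-06,
        1.32068946e+00, -6.66004054e-02]), 'joint_vel': array([ 1.01694136e-04,  8.20792520e-04, -2.05842055e-03,  1.08428421e-03,
       -1.49265182e-03, -8.18727918e-05]), 'tau': array([ 1.17201478e-03, -5.31814170e+01, -3.52732337e+01,  7.09321070e-02,
        2.44975177e-02, -7.17519424e-05]), 'ee_pos': array([0.14121701, 0.53128092, 0.20486084]), 'eef_rot': array([-1.57199530e+00,  7.18793297e-05, -2.59818725e-01]), 'force': array([ 0.48351855, -0.54591087, -0.53303139]), 'moment': array([0.01897669, 0.06035224, 0.01907297]), 'grip_width': 0.0938435392592399}
side 560.5067535548039 560.5067535548039 330.52117837888534 239.2167538299147 [ 2.25597448 -0.11757649  0.04283507] [-0.50272217  0.09249481  1.4896072 ]
fixture 0.73 [275.7, 288.9, 385.3, 349.4] 4402
lever 0.94 [240.4, 185.5, 267.3, 240.0] 598
lever 0.62 [308.4, 187.8, 374.9, 214.0] 715
reset 0.75 [322.3, 311.7, 337.7, 329.8] 315
spare_link 0.93 [350.8, 244.9, 396.5, 263.9] 486
spare_link 0.53 [302.7, 185.9, 374.8, 215.7
[... 338 characters left out ...]
er 0.63 [237.9, 172.9, 266.1, 186.8] 215
top 541.4103264920293 541.4103264920293 314.11765293629884 237.23869124365376 [ 2.16641663 -2.14763173  0.1359168 ] [0.02920338 0.51295116 1.39250114]
fixture 0.76 [369.8, 197.2, 444.5, 296.8] 4702
lever 0.93 [214.7, 178.1, 252.4, 261.0] 779
lever 0.77 [194.8, 302.6, 279.5, 336.3] 849
reset 0.61 [422.4, 243.8, 441.4, 256.7] 209
spare_link 0.73 [217.7, 181.1, 247.5, 262.5] 809
spare_link 0.72 [323.9, 173.9, 335.6, 223.9] 417
bushing 0.59 [325.0, 244.1, 337.0, 258.9] 111
bushing 0.56 [217.9, 181.5, 244.2, 260.8] 844
hammer 0.84 [75.7, 191.2, 175.8, 235.6] 1245
wrench 0.79 [480.4, 220.3, 549.8, 235.4] 583
screwdriver 0.95 [141.6, 275.9, 182.4, 341.6] 487
```

View pics/side0.png

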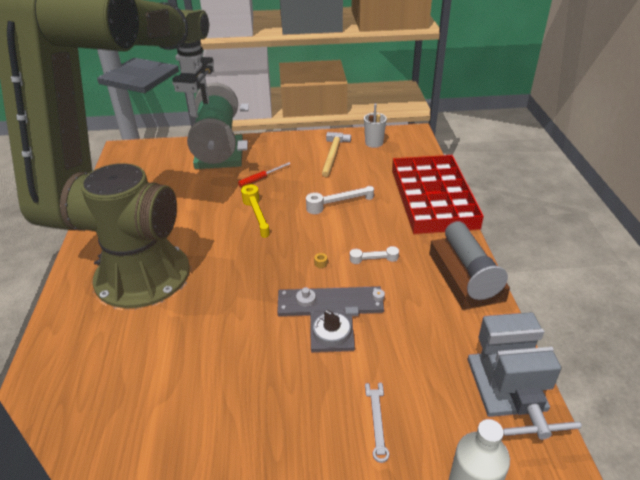

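View pics/top0.png

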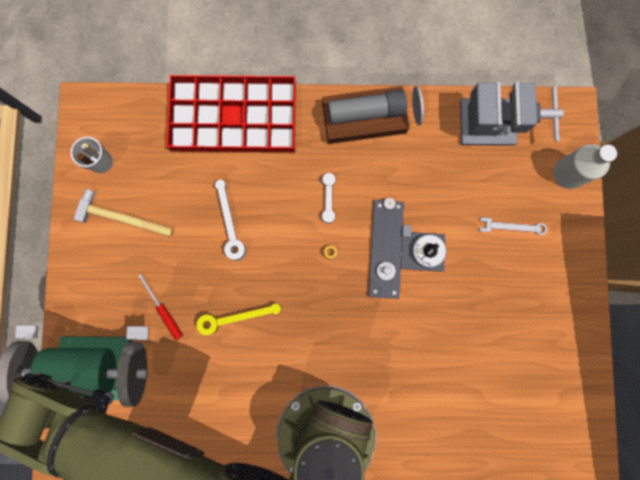

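```bash
python3 - <<'E'
import cv2,numpy as np
i=cv2.imread("pics/side0.png")[270:370,250:410]; cv2.imwrite("pics/sz.png",cv2.resize(i,(800,500),interpolation=cv2.INTER_CUBIC))
i=cv2.imread("pics/top0.png")[185:310,350:510]; cv2.imwrite("pics/tz.png",cv2.resize(i,(768,600),interpolation=cv2.INTER_CUBIC))
E
```

```text
(no output)
```

View pics/sz.png

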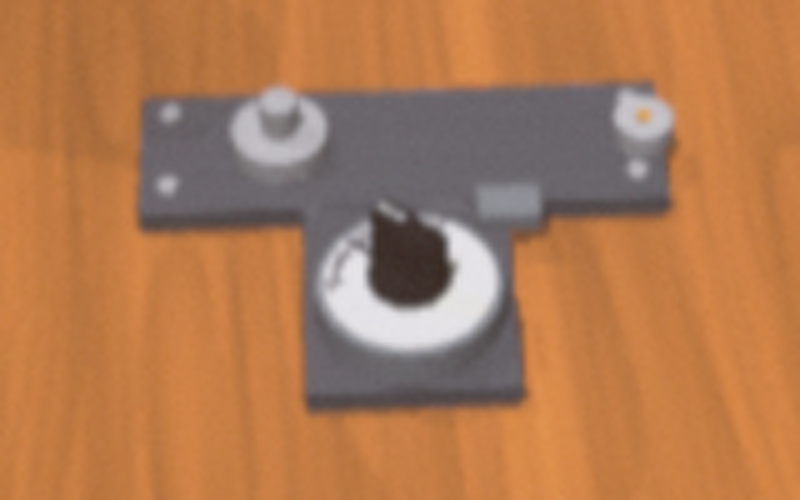

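View pics/tz.png

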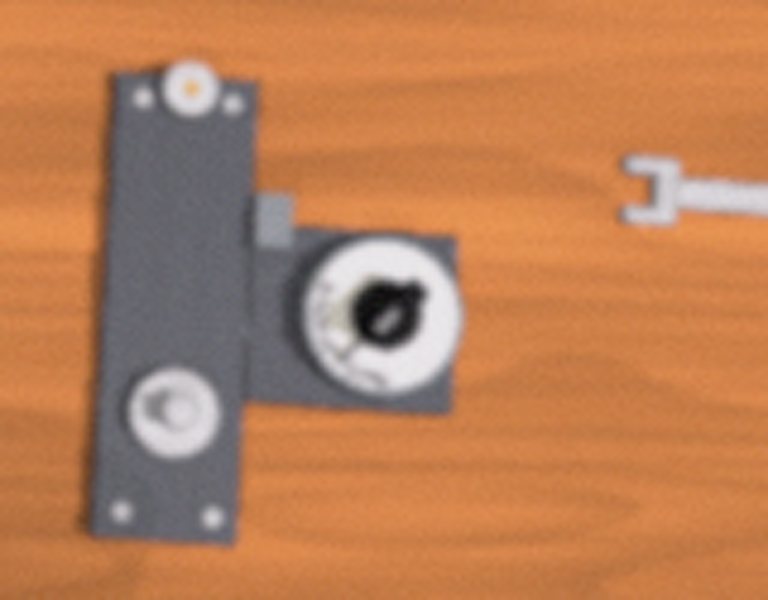

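The lever is silver in both views. In the top view its hub is at (234,250) and its small end at (221,185). The yellow look-alike is at (207,323). The post is at (387,270), the rest at (390,203) and the dial at (430,250). Next I measure positions.

```bash
cat > h.py <<'E'
import numpy as np,cv2
def load(n,k=0): return dict(np.load(f"{n}{k}.npz"))
def RT(c): return cv2.Rodrigues(c["rvec"])[0],c["tvec"].reshape(3)
def cloud(c):
    R,t=RT(c); z=c["range_z"]; v,u=np.mgrid[:480,:640]
    p=np.stack([(u-c["cx"])*z/c["fx"],(v-c["cy"])*z/c["fy"],z],-1)-t
    return p@R
def P(c):
    R,t=RT(c); return np.array([[c["fx"],0,c["cx"]],[0,c["fy"],c["cy"]],[0,0,1]])@np.c_[R,t]
def tri(a,pa,b,pb):
    X=cv2.triangulatePoints(P(a),P(b),np.array(pa,float).reshape(2,1),np.array(pb,float).reshape(2,1)).ravel(); return X[:3]/X[3]
def ray(c,p,z):
    R,t=RT(c); o=-R.T@t; d=R.T@np.array([(p[0]-c["cx"])/c["fx"],(p[1]-c["cy"])/c["fy"],1]); return o+d*(z-o[2])/d[2]
def proj(c,X):
    x=np.c_[np.atleast_2d(X),np.ones(len(np.atleast_2d(X)))]@P(c).T; return x[:,:2]/x[:,2:]
E
python3 - <<'E'
from h import *
s,t=load("side"),load("top")
for n,a,b,z in[("post",(305.4,288.5),(387.5,270.4),.05),("rest",(378.8,293.4),(389.8,203.5),.03),("dial",(332,327),(430,250.6),.038)]:
    print(n,tri(s,a,t,b).round(4),ray(s,a,z).round(4),ray(t,b,z).round(4))
for n,c in(("s",s),("t",t)):
    w=cloud(c); ok=c["range_z"]>0; print(ok.mean())
    # bench
    m=ok&(abs(w[...,0]-.5)<.1)&(abs(w[...,1])<.4)&(abs(w[...,2])<.008); print(n,w[m].mean(0),w[m][:,2].std())
    # lever
    m=ok&(w[...,0]>.45)&(w[...,0]<.75)&(w[...,1]>.1)&(w[...,1]<.35)&(w[...,2]>.012)
    p=w[m]; print(len(p)); 
    import collections
    print(np.histogram(p[:,2],bins=np.arange(.01,.08,.004)))
    np.save(n+"l.npy",p)
E
python3 - <<'E'
import cv2
cv2.imwrite("pics/lt.png",cv2.resize(cv2.imread("pics/top0.png")[170:270,190:290],(600,600),interpolation=cv2.INTER_CUBIC))
cv2.imwrite("pics/ls.png",cv2.resize(cv2.imread("pics/side0.png")[170:230,290:390],(800,480),interpolation=cv2.INTER_CUBIC))
E
```

```text
post [ 0.4272 -0.1559  0.0524] [ 0.4286 -0.1534  0.05  ] [ 0.4259 -0.1563  0.05  ]
rest [ 0.6073 -0.1671  0.0269] [ 0.6083 -0.1698  0.03  ] [ 0.605  -0.1666  0.03  ]
dial [ 0.4809 -0.2703  0.0341] [ 0.4816 -0.2736  0.038 ] [ 0.4794 -0.2694  0.038 ]
0.9958626302083333
s [ 0.50055747 -0.06310524 -0.00113149] 0.002371067418821829
646
(array([ 20,  35,  62,  74, 101, 146,  78,  68,  58,   4,   0,   0,   0,
         0,   0,   0,   0]), array([0.01 , 0.014, 0.018, 0.022, 0.026, 0.03 , 0.034, 0.038, 0.042,
       0.046, 0.05 , 0.054, 0.058, 0.062, 0.066, 0.07 , 0.074, 0.078]))
0.995927734375
t [ 4.99933363e-01  3.81032389e-02 -3.37649304e-04] 0.0030048627298300368
1014
(array([ 16,  34,  38,  45, 100, 248, 169, 116, 148,  76,  18,   6,   0,
         0,   0,   0,   0]), array([0.01 , 0.014, 0.018, 0.022, 0.026, 0.03 , 0.034, 0.038, 0.042,
       0.046, 0.05 , 0.054, 0.058, 0.062, 0.066, 0.07 , 0.074, 0.078]))
```

View pics/lt.png

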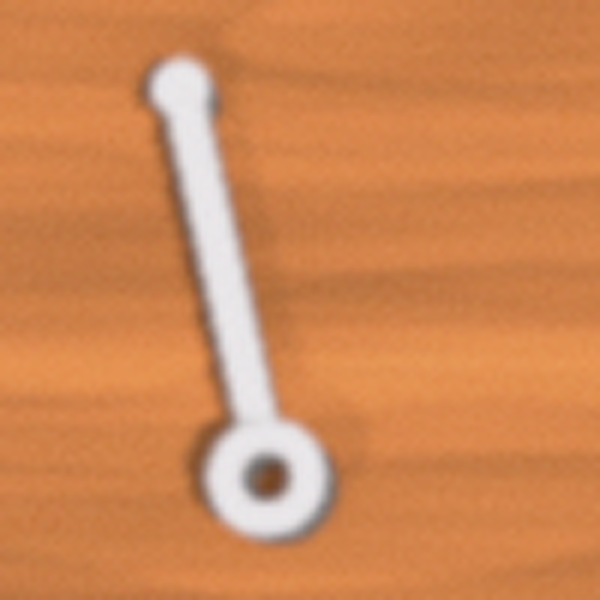

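View pics/ls.png

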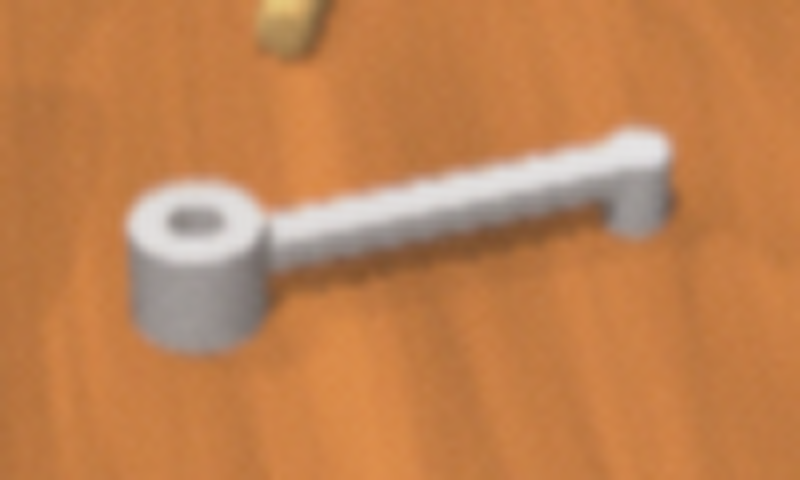

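```bash
python3 - <<'E'
from h import *
s,t=load("side"),load("top")
for n,a,b,z in[("hub",(314.6,197.6),(234.3,249.5),.044),("tip",(369.75,188.6),(220.2,184.3),.034)]:
    print(n,tri(s,a,t,b).round(4),ray(s,a,z).round(4),ray(t,b,z).round(4))
cv2.imwrite("pics/kt.png",cv2.resize(t["img"][225:275,405:455,::-1],(600,600),interpolation=cv2.INTER_CUBIC))
cv2.imwrite("pics/ks.png",cv2.resize(s["img"][300:350,305:365,::-1],(720,600),interpolation=cv2.INTER_CUBIC))
for n,c in(("s",s),("t",t)):
    w=cloud(c); m=(abs(w[...,0]-.48)<.04)&(abs(w[...,1]+.27)<.04)&(w[...,2]>.058)
    p=w[m]; print(n,len(p),p.mean(0).round(4)); d=p[:,:2]-p[:,:2].mean(0); ev,V=np.linalg.eigh(d.T@d/len(p)); print(np.sqrt(ev),V[:,1],np.percentile(p[:,2],[5,50,95]))
E
```

```text
hub [0.4798 0.2417 0.0401] [0.4814 0.2365 0.044 ] [0.4772 0.241  0.044 ]
tip [0.6548 0.2855 0.0295] [0.6552 0.2794 0.034 ] [0.6522 0.2847 0.034 ]
s 154 [ 0.4803 -0.274   0.071 ]
[0.00411305 0.01146712] [-0.75827776  0.65193162] [0.06052846 0.07302278 0.07848734]
t 92 [ 0.4787 -0.2669  0.0759]
[0.0040587  0.01171779] [-0.71500975  0.69911448] [0.0662478  0.07664139 0.08226428]
```

View pics/kt.png

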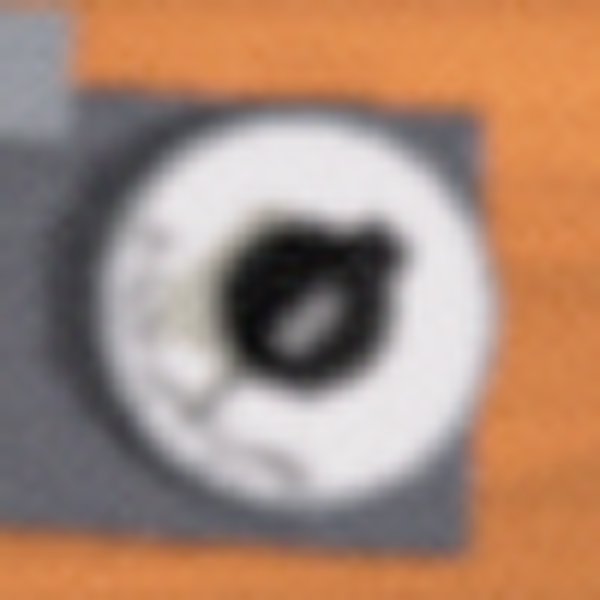

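View pics/ks.png

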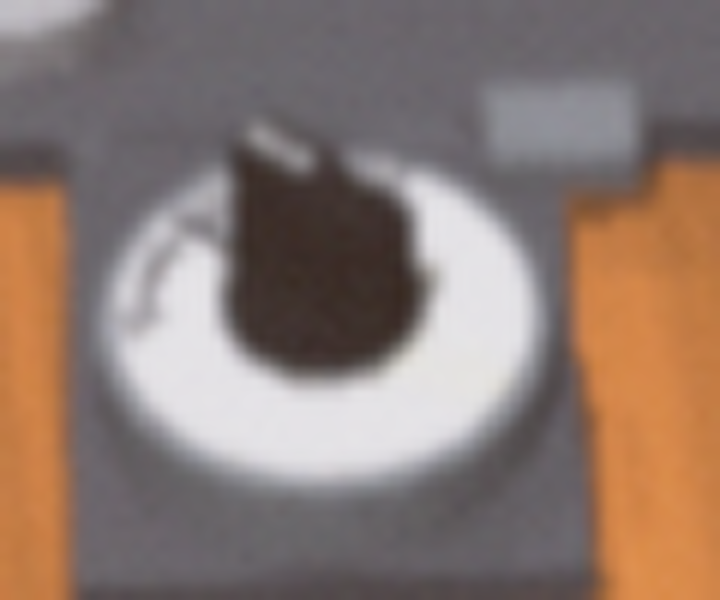

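```bash
python3 -m jog '300 -280 0 0 0 -27.6 0; 300 -280 0 0 0 -27.6 0; 300 -280 0 0 0 -27.6 0; 300 -280 0 0 0 -27.6 0; 300 -280 0 0 0 -27.6 0; 300 -280 0 0 0 -27.6 0; 300 -280 0 0 0 -27.6 0; 300 -280 0 0 0 -27.6 0; 300 -280 0 0 0 -27.6 0; 300 -280 0 0 0 -27.6 0' 10
```

```text
time_s: 1.73
ee_pos: [0.4429, 0.2494, 0.2057]
eef_rot: [-1.57, -0.0, -0.742]
force: [0.3, 1.3, -0.6]
grip_width: 0.0943
```

```bash
python3 -m jog '37 -520 -75 0 0 0 0; 37 -520 -75 0 0 0 0; 37 -520 -75 0 0 0 0; 37 -520 -75 0 0 0 0; 37 -520 -75 0 0 0 0; 37 -520 -75 0 0 0 0; 37 -520 -75 0 0 0 0; 37 -520 -75 0 0 0 0; 37 -520 -75 0 0 0 0; 37 -520 -75 0 0 0 0' && python3 -m jog '0 -103 -15 0 0 0 0; 0 -103 -15 0 0 0 0; 0 -103 -15 0 0 0 0;0 -103 -15 0 0 0 0; 0 -103 -15 0 0 0 0'
python3 - <<'E'
from station import get_obs,camera
import cv2,numpy as np
o=get_obs(); print(o["ee_pos"],o["eef_rot"],o["qpos"])
for n in("side","top"):
    c=camera(n); np.savez(f"{n}1.npz",**c); cv2.imwrite(f"pics/{n}1.png",c["img"][:,:,::-1])
E
```

```text
time_s: 2.57
ee_pos: [0.4714, -0.162, 0.1465]
eef_rot: [-1.57, -0.001, -0.742]
force: [2.3, 0.2, -0.5]
grip_width: 0.094
time_s: 2.98
ee_pos: [0.471, -0.2658, 0.131]
eef_rot: [-1.57, 0.0, -0.744]
force: [0.4, -0.1, 0.4]
grip_width: 0.0941
[ 0.47100006 -0.26575691  0.13098735] [-1.57024973e+00  5.13315021e-05 -7.44395298e-01] [-5.81713637e-01  3.52450685e-01  1.63295430e+00  5.98405111e-04
  1.15614986e+00 -1.40835572e+00]
```

View pics/side1.png

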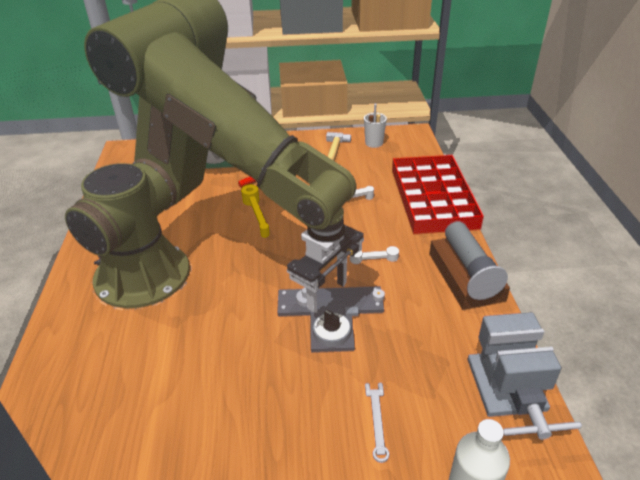

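View pics/top1.png

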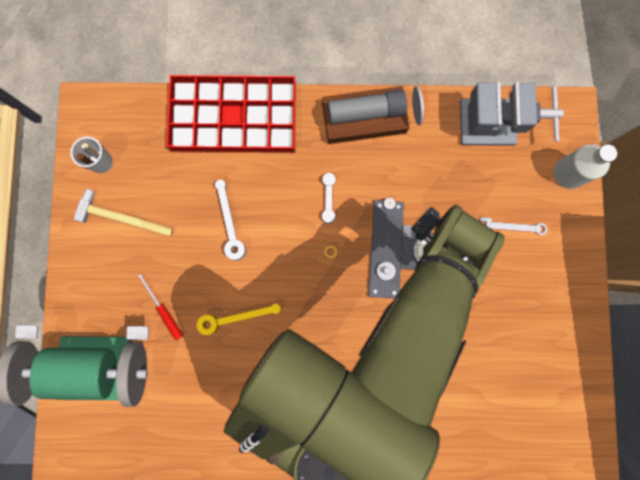

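```bash
python3 - <<'E'
from h import *
s=load("side",1)
im=s["img"][215:355,260:400,::-1].copy()
im=cv2.resize(im,(600,600),interpolation=cv2.INTER_CUBIC)
T=np.array([.471,-.2658,.131]); a=np.radians(47.4); j=np.array([np.cos(a),np.sin(a),0])
for X,col in[(T,(0,0,255)),(T+.047*j,(0,255,0)),(T-.047*j,(255,0,0)),(np.array([.480,-.2705,.0775]),(255,255,0))]:
    p=proj(s,X)[0]; q=((p-[260,215]+.5)*600/140-.5).astype(int); print(p); cv2.circle(im,tuple(map(int,q)),3,col,-1)
cv2.imwrite("pics/f1.png",im)
E
```

```text
[326.52182762 296.33532746]
[339.11803748 284.35980801]
[313.322657  308.8840962]
[331.00847509 314.26223343]
```

View pics/f1.png

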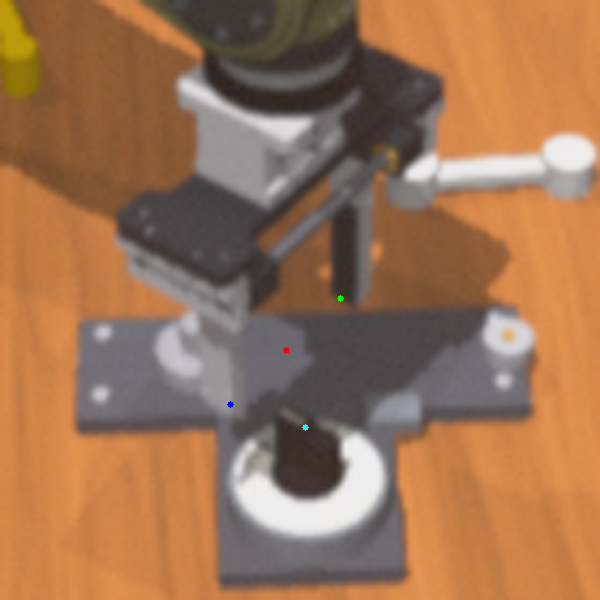

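```bash
python3 -m jog '8.5 -4 -30 0 0 0 0; 8.5 -4 -60 0 0 0 0; 8.5 -4 -77 0 0 0 0.3; 8.5 -4 -77 0 0 0 0.5; 8.5 -4 -77 0 0 0 0.6; 8.5 -4 -77 0 0 0 0.6' 6
python3 - <<'E'
from station import get_obs,camera
import cv2,numpy as np
o=get_obs(); print(o["ee_pos"],o["eef_rot"],o["force"])
for n in("side",):
    c=camera(n); np.savez(f"{n}2.npz",**c); cv2.imwrite("pics/s2.png",cv2.resize(c["img"][250:360,270:390,::-1],(654,600),interpolation=cv2.INTER_CUBIC))
E
```

```text
time_s: 3.58
ee_pos: [0.4809, -0.2681, 0.0562]
eef_rot: [-1.57, -0.003, -0.741]
force: [-0.5, 0.0, 0.3]
grip_width: 0.0714
[ 0.4808508  -0.26810172  0.05623296] [-1.56967209 -0.00289053 -0.74101915] [-0.45926677  0.03379621  0.28904468]
```

View pics/s2.png

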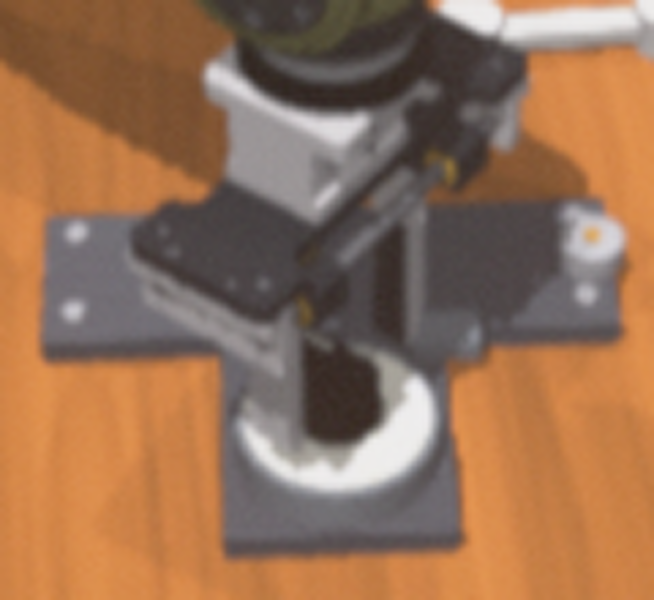

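```bash
python3 -m jog '0 0 -1 0 0 0 0.7; 0 0 -1 0 0 0 0.75; 0 0 -1 0 0 0 0.75; 0 0 -1 0 0 0 0.75; 0 0 -1 0 0 0 0.75; 0 0 -1 0 0 0 0.75' 6; python3 -m jog '0 0 0 0 0 0 0.9; 0 0 0 0 0 0 0.9;0 0 0 0 0 0 0.9;0 0 0 0 0 0 0.9' 6
```

```text
time_s: 4.13
ee_pos: [0.4808, -0.2683, 0.0554]
eef_rot: [-1.57, -0.003, -0.741]
force: [-0.4, -0.2, 1.2]
grip_width: 0.0267
time_s: 4.47
ee_pos: [0.4808, -0.2684, 0.0554]
eef_rot: [-1.57, -0.003, -0.741]
force: [-1.0, -0.5, 0.1]
grip_width: 0.0141
```

```bash
python3 -m jog '0 0 0 0 0 3 1; 0 0 0 0 0 6 1; 0 0 0 0 0 9 1; 0 0 0 0 0 12 1; 0 0 0 0 0 15 1; 0 0 0 0 0 18 1; 0 0 0 0 0 21 1; 0 0 0 0 0 24 1; 0 0 0 0 0 24 1' 12; python3 -c "
from station import get_obs
o=get_obs();print(o['force'],o['moment'],o['qpos'])"
```

```text
time_s: 5.22
ee_pos: [0.4809, -0.2681, 0.0554]
eef_rot: [-1.569, -0.003, -0.32]
force: [0.4, 3.0, 1.3]
grip_width: 0.0141
[0.37596841 2.99546121 1.34706702] [ 0.56092926 -0.12011222 -0.05779849] [-0.57631406  0.46972232  1.66415341  0.0028028   1.00500873 -1.82847908]
```

```bash
python3 -m jog '0 0 0 0 0 3 1; 0 0 0 0 0 6 1; 0 0 0 0 0 9 1; 0 0 0 0 0 12 1; 0 0 0 0 0 12 1; 0 0 0 0 0 12 1'; python3 -c "
from station import get_obs
o=get_obs();print(o['force'],o['moment'],o['qpos'][5])"; python3 -m jog '0 0 0 0 0 2 1; 0 0 0 0 0 4 1; 0 0 0 0 0 4 1; 0 0 0 0 0 4 1'; python3 -c "
from station import get_obs
o=get_obs();print(o['force'],o['moment'],o['qpos'][5])"
```

```text
time_s: 5.72
ee_pos: [0.4809, -0.2679, 0.0554]
eef_rot: [-1.569, -0.003, -0.113]
force: [0.4, 2.9, 1.0]
grip_width: 0.014
[0.36884674 2.89478079 1.04372372] [ 0.58215065 -0.07383998  0.05549411] -2.0357600934860853
time_s: 6.05
ee_pos: [0.481, -0.2678, 0.0554]
eef_rot: [-1.569, -0.003, -0.046]
force: [-0.0, 2.8, 1.3]
grip_width: 0.0139
[-0.03418659  2.79267669  1.30031215] [ 0.40942657 -0.04819573 -0.06569805] -2.102957909429802
```

```bash
for i in 1; do python3 -m jog '0 0 0 0 0 1.5 1; 0 0 0 0 0 3 1; 0 0 0 0 0 3 1; 0 0 0 0 0 3 1'; python3 -c "
from station import get_obs
o=get_obs();print(o['force'],o['moment'],o['tau'][5])"; python3 -m jog '0 0 0 0 0 1.5 1; 0 0 0 0 0 3 1; 0 0 0 0 0 3 1; 0 0 0 0 0 3 1'; python3 -c "
from station import get_obs
o=get_obs();print(o['force'],o['moment'],o['tau'][5])";done
```

```text
time_s: 6.38
ee_pos: [0.481, -0.2679, 0.0554]
eef_rot: [-1.569, -0.003, 0.005]
force: [2.7, 1.9, 0.2]
grip_width: 0.0145
[2.67300504 1.94604661 0.18620655] [ 0.35079041 -0.31563293 -0.29129352] -0.46979449689388275
time_s: 6.72
ee_pos: [0.4811, -0.2679, 0.0554]
eef_rot: [-1.569, -0.004, 0.056]
force: [1.3, 2.1, -0.8]
grip_width: 0.0152
[ 1.28814803  2.06213472 -0.7708244 ] [ 0.36858985 -0.31236027 -0.30151958] -0.4976733773946762
```

```bash
python3 -m jog '0 0 0 0 0 0 0.7; 0 0 0 0 0 0 0.6; 0 0 0 0 0 0 0.5;0 0 0 0 0 0 0.3; 0 0 0 0 0 0 0; 0 0 40 0 0 0 0; 0 0 80 0 0 0 0; 0 0 120 0 0 0 0; 0 0 150 0 0 0 0'; python3 -m jog '-20 400 0 0 0 12 0; -20 400 0 0 0 12 0; -20 400 0 0 0 12 0; -20 400 0 0 0 12 0; -20 400 0 0 0 12 0; -20 400 0 0 0 12 0; -20 400 0 0 0 12 0; -20 400 0 0 0 12 0; -20 400 0 0 0 12 0; -20 400 0 0 0 12 0'
python3 - <<'E'
from station import get_obs,camera
import cv2,numpy as np
o=get_obs(); print(o["ee_pos"],o["eef_rot"],o["qpos"])
for n in("side","top"):
    c=camera(n); np.savez(f"{n}3.npz",**c); cv2.imwrite(f"pics/{n}3.png",c["img"][:,:,::-1])
    if n=="top": cv2.imwrite("pics/kt3.png",cv2.resize(c["img"][225:275,405:455,::-1],(600,600),interpolation=cv2.INTER_CUBIC))
    else: cv2.imwrite("pics/ks3.png",cv2.resize(c["img"][270:355,260:400,::-1],(800,486),interpolation=cv2.INTER_CUBIC))
E
```

```text
time_s: 7.47
ee_pos: [0.4813, -0.268, 0.2089]
eef_rot: [-1.57, -0.006, 0.056]
force: [0.4, -0.2, 0.8]
grip_width: 0.072
time_s: 8.3
ee_pos: [0.4606, 0.1351, 0.2091]
eef_rot: [-1.57, -0.006, 0.266]
force: [0.5, -0.3, -0.6]
grip_width: 0.0939
[0.4605895  0.13513937 0.20913723] [-1.57018839 -0.00617943  0.26648593] [ 2.08526820e-01  1.36354645e-01  1.71138521e+00  1.00486150e-03
  1.28771910e+00 -1.62903503e+00]
```

View pics/kt3.png

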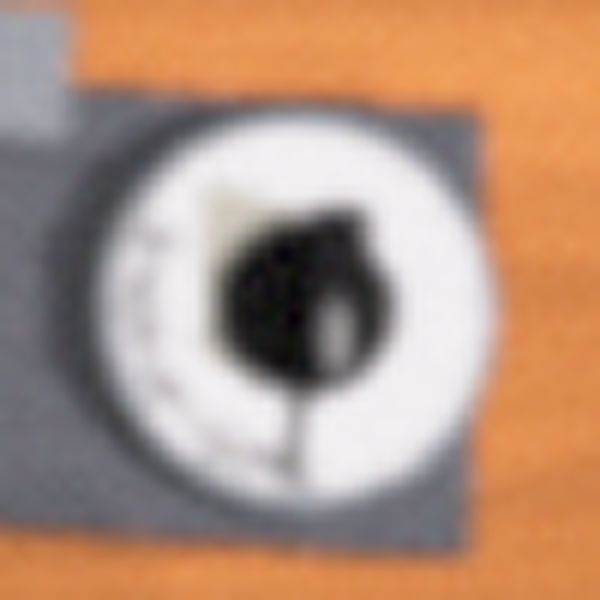

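View pics/ks3.png

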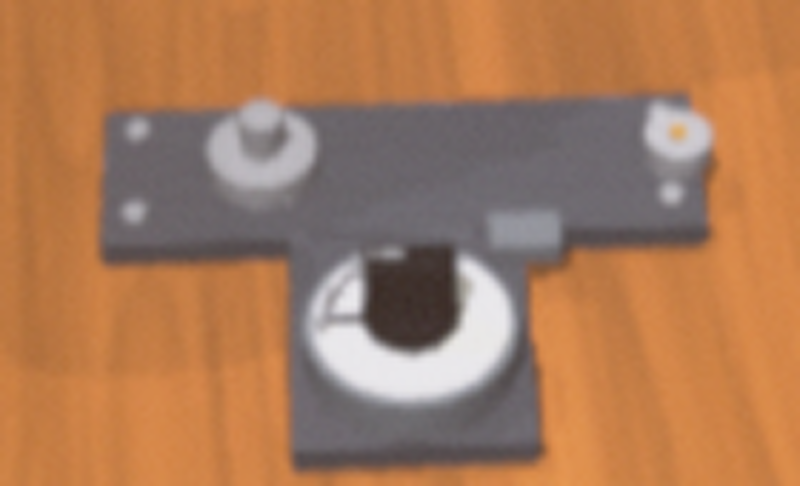

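View pics/top3.png

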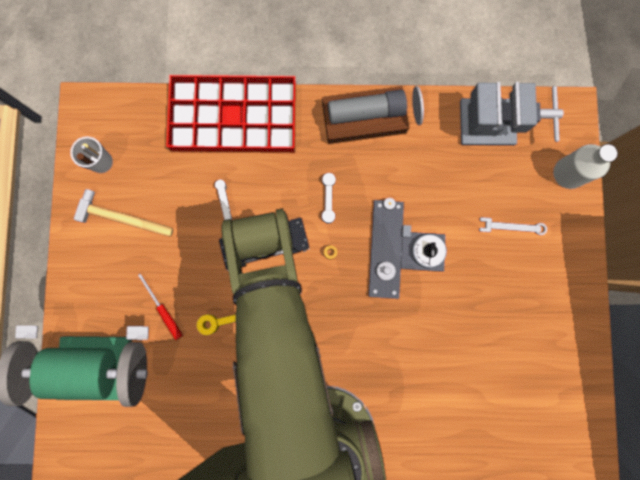

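```bash
python3 - <<'E'
from h import *
s,t=load("side",3),load("top",3); t0,s0=load("top",0),load("side",0)
def ell(c,box,thr,kind=1,z=0,nm=""):
    x0,y0,x1,y1=box; g=cv2.cvtColor(c["img"][y0:y1,x0:x1],cv2.COLOR_RGB2HSV); 
    g=cv2.resize(c["img"][y0:y1,x0:x1],None,fx=8,fy=8,interpolation=cv2.INTER_CUBIC).astype(int)
    m=((g[...,2]>thr)).astype(np.uint8)  # blue channel: metal/white vs wood/dark plate
    cs,_=cv2.findContours(m,cv2.RETR_EXTERNAL,cv2.CHAIN_APPROX_NONE); k=max(cs,key=cv2.contourArea); k=cv2.convexHull(k)
    e=cv2.fitEllipse(k); p=(np.array(e[0])+.5)/8-.5+[x0,y0]
    print(nm,p.round(2),(np.array(e[1])/8).round(2),ray(c,p,z)[:2].round(4)); return p
d=ell(t,(408,228,452,272),140,z=.038,nm="top dial")
d2=ell(s,(305,300,365,350),140,z=.038,nm="side dial")
p=ell(t,(374,258,400,284),130,z=.030,nm="top collar")
p2=ell(s,(290,284,320,310),120,z=.030,nm="side collar")
r=ell(t,(382,196,398,211),140,z=.030,nm="top rest")
h=ell(t0,(222,236,247,262),150,z=.044,nm="top hub")
tt=ell(t0,(212,176,229,191),150,z=.034,nm="top tip")
for nm,q in[("tl",(112,73)),("bl",(92,537)),("br",(236,545)),("tr",(257,85))]:
    print(nm,ray(t0,((q[0]+.5)/4.8-.5+350,(q[1]+.5)/4.8-.5+185),.016)[:2].round(4))
E
```

```text
top dial [429.66 250.45] [32.94 33.82] [ 0.4798 -0.2686]
side dial [331.38 326.21] [28.99 37.27] [ 0.4805 -0.271 ]
top collar [386.22 270.62] [19.63 19.85] [ 0.4266 -0.1557]
side collar [305.35 296.34] [19.11 20.18] [ 0.4273 -0.1603]
top rest [390.57 203.63] [11.86 15.27] [ 0.6047 -0.1687]
top hub [233.7  247.44] [20.27 24.73] [0.4826 0.2427]
top tip [220.13 185.56] [10.31 13.19] [0.6488 0.2848]
tl [ 0.6174 -0.1234]
bl [ 0.3592 -0.1112]
br [ 0.3555 -0.1899]
tr [ 0.6113 -0.2044]
```

```bash
python3 -m jog '70 119.5 0 0 0 -1.3 0; 70 119.5 0 0 0 -1.3 0; 70 119.5 -30 0 0 -1.3 0; 70 119.5 -70 0 0 -1.3 0; 70 119.5 -100 0 0 -1.3 0; 70 119.5 -130 0 0 -1.3 0; 70 119.5 -130 0 0 -1.3 0; 70 119.5 -130 0 0 -1.3 0' 
python3 - <<'E'
from h import *
from station import get_obs,camera
o=get_obs(); T=o["ee_pos"];print(T,o["eef_rot"])
c=camera("side"); x0,y0=280,130; im=cv2.resize(c["img"][y0:y0+110,x0:x0+140,::-1],(763,600),interpolation=cv2.INTER_CUBIC)
a=o["eef_rot"][2]+np.pi/2; j=np.array([np.cos(a),np.sin(a),0]); k=600/110
hub=np.array([.478,.2415,.044]); e=np.array([.97,.242,0])
for X,col in[(T,(0,0,255)),(T+.047*j,(0,255,0)),(T-.047*j,(255,0,0)),(hub,(255,255,0)),(hub+.18*e-[0,0,.01],(255,255,0)),(hub+.054*e-[0,0,.01],(255,0,255))]:
    p=(proj(c,X)[0]-[x0,y0]+.5)*k-.5; cv2.circle(im,(int(p[0]),int(p[1])),3,col,-1)
cv2.imwrite("pics/l4.png",im)
E
```

```text
time_s: 9.07
ee_pos: [0.5306, 0.2536, 0.0786]
eef_rot: [-1.571, -0.003, 0.246]
force: [0.4, -0.3, 0.4]
grip_width: 0.0942
[0.53061095 0.25360352 0.07860332] [-1.57063013 -0.00340633  0.24563157]
```

View pics/l4.png

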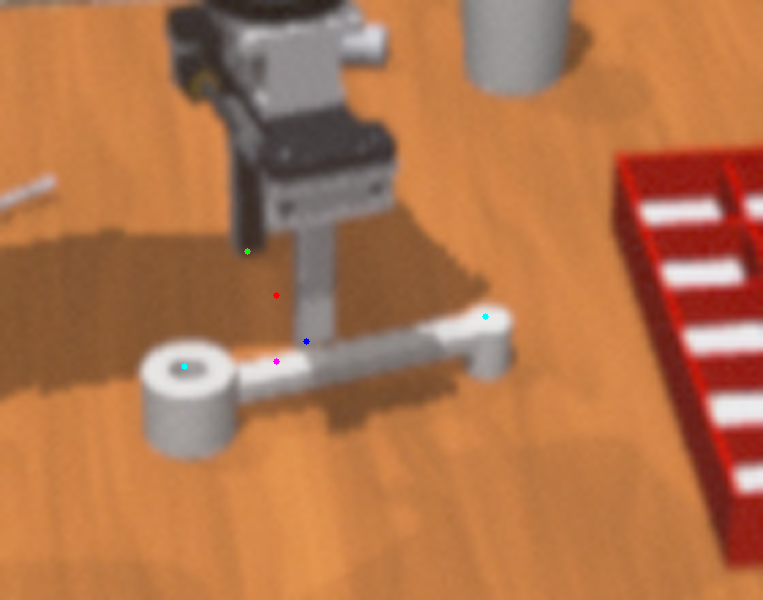

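```bash
python3 -m jog '0.5 0.5 -30 0 0 0 0; 0.5 0.5 -55 0 0 0 0; 0.5 0.5 -70.5 0 0 0 0.3; 0.5 0.5 -70.5 0 0 0 0.5; 0.5 0.5 -70.5 0 0 0 0.7; 0.5 0.5 -70.5 0 0 0 0.7; 0.5 0.5 -70.5 0 0 0 0.7; 0.5 0.5 -70.5 0 0 0 0.7; 0.5 0.5 -70.5 0 0 0 0.7' 6; python3 -m jog '0 0 0 0 0 0 0.8; 0 0 0 0 0 0 0.9;0 0 0 0 0 0 1;0 0 0 0 0 0 1'
```

```text
time_s: 9.87
ee_pos: [0.5326, 0.2547, 0.0112]
eef_rot: [-1.57, -0.009, 0.245]
force: [0.4, 0.4, 0.7]
grip_width: 0.0511
time_s: 10.2
ee_pos: [0.5325, 0.2547, 0.0112]
eef_rot: [-1.57, -0.009, 0.246]
force: [0.1, 0.7, 0.4]
grip_width: 0.0243
```

```bash
python3 -m jog '-1.7 0 -4 -0.12 0.48 0 0.74; -1.7 0 -4 -0.12 0.48 0 0.74; -1.7 0 -4 -0.12 0.48 0 0.74; -1.7 0 -4 -0.12 0.48 0 0.74'; python3 -m jog '0 0 0 0 0 0 0.9; 0 0 0 0 0 0 1;0 0 0 0 0 0 1;0 0 0 0 0 0 1;0 0 0 0 0 0 1; 0 0 0 0 0 0 1' 30
```

```text
time_s: 10.53
ee_pos: [0.5308, 0.2547, 0.007]
eef_rot: [-1.57, 0.0, 0.246]
force: [-0.4, 0.3, -0.3]
grip_width: 0.0246
time_s: 11.03
ee_pos: [0.5308, 0.2548, 0.007]
eef_rot: [-1.57, 0.0, 0.246]
force: [-0.3, 1.4, -1.0]
grip_width: 0.0178
```

```bash
python3 -m jog '0 0 15 0 0 0 1; 0 0 30 0 0 0 1; 0 0 60 0 0 0 1; 0 0 90 0 0 0 1; 0 0 120 0 0 0 1; 0 0 150 0 0 0 1; 0 0 150 0 0 0 1; 0 0 150 0 0 0 1' 40
python3 - <<'E'
from h import *
from station import get_obs,camera
o=get_obs(); print(o["force"],o["moment"],o["eef_rot"])
c=camera("side"); np.savez("side5.npz",**c); x0,y0=270,60; im=cv2.resize(c["img"][y0:y0+165,x0:x0+210,::-1],(764,600),interpolation=cv2.INTER_CUBIC)
cv2.imwrite("pics/l5.png",im)
E
```

```text
time_s: 11.7
ee_pos: [0.5311, 0.2548, 0.1578]
eef_rot: [-1.57, -0.002, 0.246]
force: [-1.1, -0.0, -5.7]
grip_width: 0.0179
[-1.09214056 -0.02335862 -5.73231769] [ 0.03566144 -0.00884937 -0.01399227] [-1.56968726 -0.00159364  0.24552936]
```

View pics/l5.png

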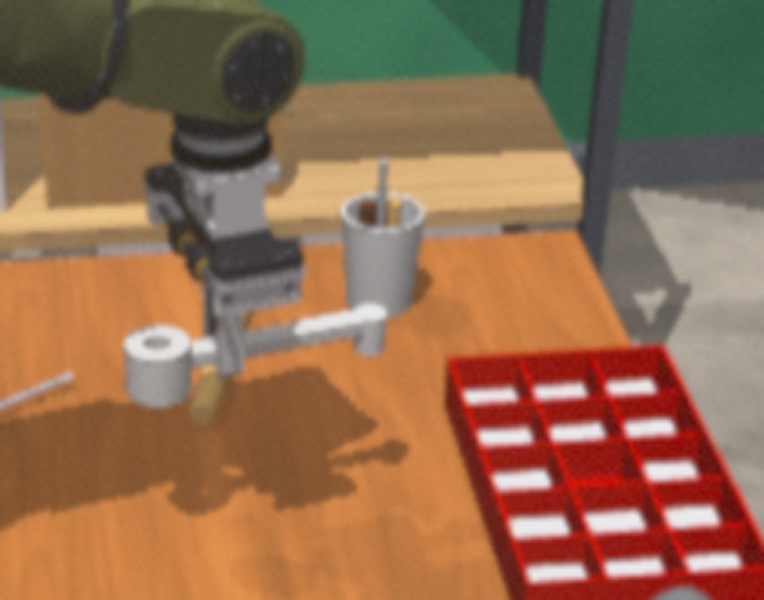

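```bash
python3 -m jog '-3 -20 0 0 0 -1 1; -6 -45 0 0 0 -2 1; -9 -75 0 0 0 -4 1; -13 -105 0 0 0 -5 1; -16 -135 0 0 0 -6 1; -20 -165 0 0 0 -7 1; -24 -195 0 0 0 -8 1; -28 -225 0 0 0 -9 1; -31 -250 0 0 0 -10 1; -33 -270 0 0 0 -11 1'; python3 -c "
from station import get_obs
o=get_obs();print(o['ee_pos'],o['eef_rot'],o['qpos'])"
```

```text
time_s: 12.58
ee_pos: [0.4959, -0.0172, 0.154]
eef_rot: [-1.57, 0.005, 0.052]
force: [-0.3, -0.1, -4.1]
grip_width: 0.0174
[ 0.49593308 -0.01722552  0.15399534] [-1.56968994  0.00507587  0.05176211] [-1.08696224e-01  2.34488956e-01  1.72932526e+00  3.03761523e-04
  1.18296588e+00 -1.73136746e+00]
```

```bash
python3 -m jog '-3 -25 0 0 0 -1 1; -6 -50 0 0 0 -2 1; -9 -80 0 0 0 -4 1; -12 -105 0 0 0 -5 1; -13.5 -125 0 0 0 -6 1; -14.6 -141 0 0 0 -6.2 1; -14.6 -141 0 0 0 -6.2 1; -14.6 -141 0 0 0 -6.2 1; -14.6 -141 0 0 0 -6.2 1'
python3 - <<'E'
from h import *
from station import get_obs,camera
o=get_obs(); print(o["ee_pos"],o["eef_rot"],o["force"],o["moment"])
for n,(x0,y0) in(("side",(250,180)),("top",(340,170))):
  c=camera(n); np.savez(n+"6.npz",**c); im=cv2.resize(c["img"][y0:y0+180,x0:x0+180,::-1],(600,600),interpolation=cv2.INTER_CUBIC)
  cv2.imwrite(f"pics/{n}6.png",im)
E
```

```text
time_s: 13.33
ee_pos: [0.4809, -0.1576, 0.1528]
eef_rot: [-1.569, 0.007, -0.056]
force: [0.0, 0.4, -4.1]
grip_width: 0.0175
[ 0.48085575 -0.15758294  0.15278785] [-1.56882638  0.00714581 -0.05635449] [ 0.03875702  0.36031719 -4.14781196] [ 0.03049485 -0.01647009 -0.0279595 ]
```

View pics/side6.png

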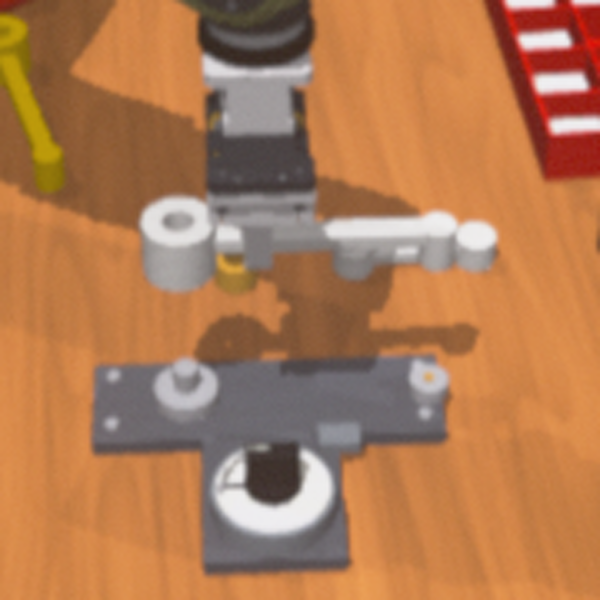

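View pics/top6.png

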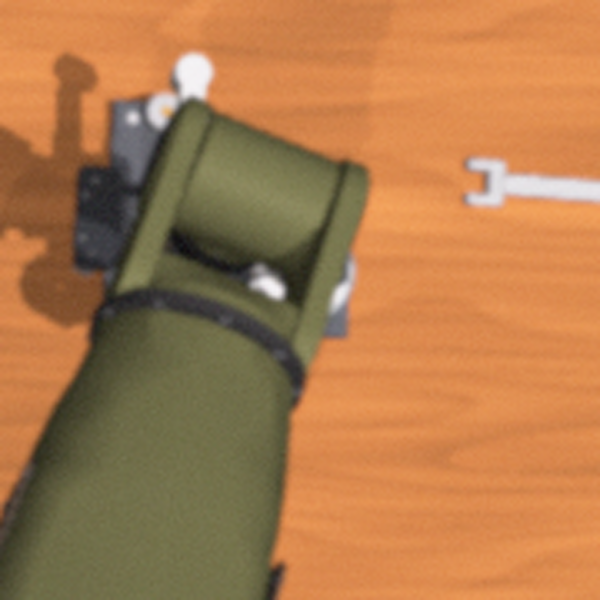

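```bash
python3 -m jog '0.2 -0.2 -10 0 -0.2 0 1; 0.4 -0.4 -22 0 -0.4 0 1; 0.4 -0.4 -34 -0.1 -0.4 0 1; 0.4 -0.4 -44 -0.1 -0.4 0 1; 0.4 -0.4 -52 -0.1 -0.4 0 1; 0.4 -0.4 -55.8 -0.1 -0.4 0 1; 0.4 -0.4 -55.8 -0.1 -0.4 0 1; 0.4 -0.4 -55.8 -0.1 -0.4 0 1'
python3 - <<'E'
from h import *
from station import get_obs,camera
o=get_obs(); T=o["ee_pos"];print(T,o["eef_rot"],o["force"],o["moment"])
yaw=o["eef_rot"][2]; e=np.array([np.cos(yaw),np.sin(yaw),0])
for n,(x0,y0) in(("side",(250,200)),("top",(360,170))):
  c=camera(n); np.savez(n+"7.npz",**c); W=150;k=4; im=cv2.resize(c["img"][y0:y0+W,x0:x0+W,::-1],(600,600),interpolation=cv2.INTER_CUBIC)
  cv2.imwrite(f"pics/{n}7r.png",im)
  hub=T-[0,0,.007]-.0544*e
  for X in (hub+[0,0,.044],hub+.18*e+[0,0,.034],hub,hub+.18*e):
    p=(proj(c,X)[0]-[x0,y0]+.5)*k-.5; cv2.circle(im,(int(p[0]),int(p[1])),3,(255,255,0),-1)
  for X in ([.427,-.155,.05],[.6067,-.165,.03]):
    p=(proj(c,np.array(X))[0]-[x0,y0]+.5)*k-.5; cv2.circle(im,(int(p[0]),int(p[1])),3,(0,0,255),-1)
  cv2.imwrite(f"pics/{n}7.png",im)
E
```

```text
time_s: 14.1
ee_pos: [0.4818, -0.1578, 0.0978]
eef_rot: [-1.571, -0.001, -0.055]
force: [0.5, -0.3, -3.4]
grip_width: 0.0177
[ 0.48177891 -0.15775587  0.09782892] [-1.57063147e+00 -1.15406396e-03 -5.53938049e-02] [ 0.46975721 -0.32762039 -3.41119294] [ 0.02677872 -0.05101082 -0.03057507]
```

View pics/side7.png

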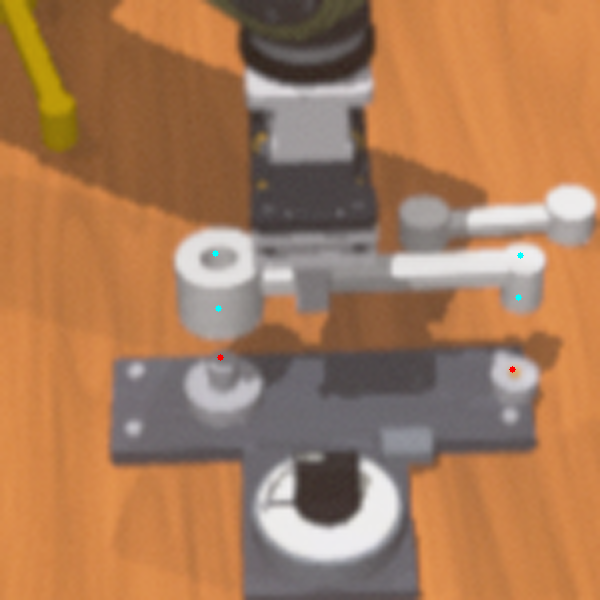

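View pics/top7.png

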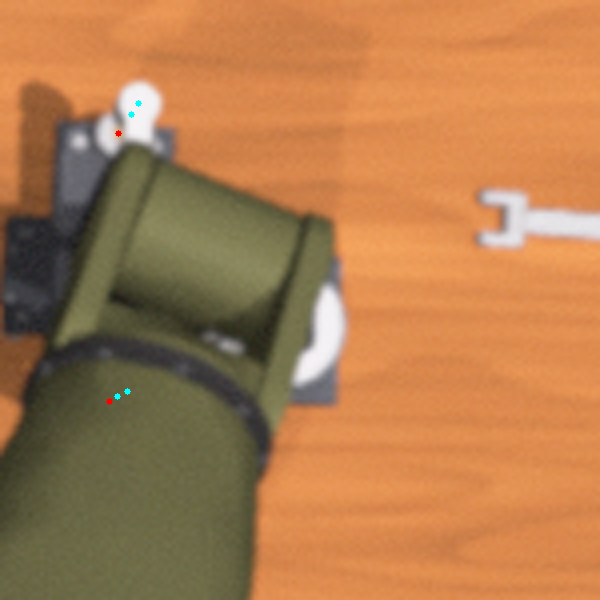

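```bash
python3 - <<'E'
from h import *
from station import get_obs,camera,masks_of,hand_in
o=get_obs(); print(o["ee_pos"],o["grip_width"],abs(o["joint_vel"]).max(),o["time_s"])
a,b=load("side",0)["img"].astype(int),load("side",7)["img"].astype(int)
for n,(x0,y0,x1,y1) in dict(link=(385,243,398,262),hammer=(321,131,351,175),wrench=(363,385,390,464),screwdr=(238,165,290,187)).items():
    print(n,abs(a-b)[y0:y1,x0:x1].mean().round(1))
c=camera("top")
for t in("spare_link","bushing","hammer","wrench","screwdriver"):
    m=masks_of(t,"top"); print(t,[(round(x["conf"],2),x["extent"]) for x in m[:1]])
print(hand_in())
E
```

```text
[ 0.48189344 -0.15788759  0.09815476] 0.017890579853646633 0.0012820980504257098 14.2
link 12.2
hammer 28.7
wrench 12.7
screwdr 29.8
spare_link [(0.78, [321.7, 172.9, 336.6, 224.2])]
bushing [(0.56, [75.3, 192.6, 172.5, 236.4])]
hammer [(0.92, [74.4, 190.7, 173.5, 233.5])]
wrench [(0.74, [479.3, 218.8, 545.8, 232.5])]
screwdriver [(0.69, [141.5, 276.0, 185.0, 343.1])]
the job is handed in; nothing more can be done
None
```

I reset the dial's knob and handed the job in at about 14 s, with the lever held level over the fixture. The hand-in gave no verdict.

- **Knob:** I turned it about 40° anticlockwise. It stopped hard, with the moment about 0.3 N m and the pads starting to wedge open. Both cameras showed the pointer along the fixture's x axis towards -x, at zero. It still looked so in the side view with the lever in place.
- **Lever:** I gripped the silver lever about 54 mm from the hub axis. The opening was 17.8 mm on the 18 mm arm and the moment after lifting was near zero, so it hangs balanced. It is level to about 0.1° going by the tool angle. The underside of the hub is about 41 mm above the post top, going by the tool height and the stated post height.
- **Alignment:** The hub is over the post and the small end over the rest to within about 1–2 mm. The side camera shows both; in the top view the arm hid the hub, so only the small end could be checked there. Raw positions from the two cameras disagreed by 2–5 mm. I settled the difference using the knob position found by gripping it.
- **Bystanders:** In the top view the spare link, hammer, wrench and screwdriver lie within about 4 px of where they started, which is about the networks' own scatter. The bushing was not re-detected there (the network reported the hammer instead), so I only saw it standing in the side view just before the final lowering. A pixel comparison in the side view was inconclusive: it differed most at the hammer and screwdriver, and I did not look into why. No force reading showed an unexpected contact.

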